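# Sort the bench leftovers into their trays

### The arm

A 6-joint arm with a two-finger parallel gripper is mounted at the origin on a cart in front of the work surface, level with it; the furniture and walls round the work are solid. World frame = base frame: x ahead of the robot, y to its left, z up, the work surface at z = 0. Lengths are in mm, angles in rad, forces in N, time in s.
With the tool pointing down it reaches from about 350 to 925 mm from the base axis. Payload 6.4 kg.
Tool frame: the origin (TCP) lies where the fingers leave the gripper's body, on its centre line; the fingertips stand 97 mm ahead of it and the grasp point (between the pads) lies 78 mm ahead of it (manip.tcp_to_grasp is the distance from the TCP to the grasp point, in mm); x points along the fingers, y is the direction in which the jaws open and shut, and the axes are right-handed (so a half turn about x gives the same grasp; the last joint's range is limited). The gripper opens to 94 mm and grips with 3 to 60 N. Pads are 16 mm wide; open, the fingers measure 119 mm over their backs; the gripper's body (75 mm by 177 mm) begins 78 mm behind the grasp point.
Start: joints at [-1.361, 0.245, 1.558, -0, 1.339, -0.174], TCP at [243.396, -602.721, 302.655] pointing down, gripper open.
Joint ranges: [-3.13, 3.13], [-1.02, 2.26], [0.13, 2.54], [-0.95, 4.09], [0.21, 2.88], [-2.74, 2.74]. Speed limits (rad/s): [2.57, 2.57, 3.14, 3.14, 3.14, 3.14].

### API

Orientations are given as a unit quaternion [w, x, y, z].
In Python, from cell import monitor, optics, ticket, find_in, cut_out, tip_of, manip gives the robot as it stands.
- The arm moves only by the tool servo_tool, never from a script. Its argument "increments" is a list of rows, each an object of numbers: "fingers": the opening, from 0 (shut) to 1 (fully open); "tx", "ty", "tz": the shift along the world's x, y, z in mm; "yaw": the turn about the world's z in degrees. In form: [{"fingers": .., "tx": .., "ty": .., "tz": .., "yaw": ..}, ...]. A call has 1 to 20 rows; each row shifts and turns the commanded pose from where the row before left it; what a row does not reach is not made up. A row lasts 1/12 s, in which the tool goes at most 41.7 mm and 7.16 degrees, less where a joint would pass 70% of its speed; a pose out of reach is approached as far as the arm can. A call with a gripper value outside its range is refused whole. The fingers move at their own pace and stop on an object; "squeeze" is the grip in N (left out, the last holds). Time passes only in rows, so rows that do not move let the fingers close. It gives the time, the measured TCP pose, the force and the opening at its end, in the units of the state.
- monitor.observe(): the state, without advancing time (a new reading comes with each control period).
- optics.grab_frame(name): name is "side" or "top"; returns a dict with "image" (400x640x3 uint8, red, green, blue), "fx", "fy", "cx", "cy" (pixels), "xyz" and "rotation" of the camera in the world. Camera axes: x right, y up, looking along -z (the intrinsics and any distortion apply to the point x, -y, -z); pixel columns grow to the right and rows downward; lengths in mm; the calibration is good to about 2 mm. A picture is of the moment at which its call begins. There is no depth.
- ticket.hand_in(): hands the job in, once; it reports no verdict.
Trained networks look in the newest picture that a camera, given by its name, has taken for a name from the list of things; names that differ only in an ending like _2 or _b are one class to them, and where a whole thing is asked for, a point or a joint stands for the part that bears it (a point fixed in the world has none). Each returns a list of dicts, best first, with "confidence" (0 to 1); they miss things now and then, are a little off and sometimes report something else, mostly with a low value. They report only what shows in the picture. A call takes as long as a camera call. They do not tell look-alikes from the thing itself.
- find_in(camera, query): "at" ([x, y, z] in mm, in world coordinates, good to about 4 mm: the middle of the surface that is visible of it).
- cut_out(camera, query): "pixels" (400x640 bool, what is visible of it).
- tip_of(camera, query): "at" ([x, y, z] in mm, in world coordinates, good to about 4 mm: a listed point, or the origin of a listed thing).
The state is a dict: "time": time; "joints": joint angles; "joint_vel": joint speeds; "joint_torque": joint torques, N m; "tcp_pos": TCP position; "orientation": TCP orientation; "wrist_force": force on the tool from outside, world axes, zero at the start; "wrist_torque": the same for the moment, N m; "opening": finger opening in mm.
Only numpy, scipy, OpenCV 4.12 (cv2) and the standard library are available. Lean on these libraries where they do the work, as an engineer would, in place of code of your own. Each camera call takes 0.05 s, during which the arm holds its last target.

### The job

Sort the five loose things lying on the near side of the bench. The two wood off-cuts go into the tray with the divider, one in each bay (either way round), lying flat on its floor; the sanding block goes flat into the plain tray without a divider; the jars stand upright in the wooden rack, fully down in its round wells, the wider black one in the wide well and the amber one in the narrow well. Let go of everything, and leave the tape measure and the glue bottle where they are.

Things in the scene. Friction and masses are not known exactly. Their poses are not given: they have to be found in the camera images.
- oak_strip: Wood off-cut, the long thin one: a brown bar 30 x 120 x 20 mm, loose, lying flat. Origin: centre of its underside. Its x axis runs across the 30 mm width, y along the 120 mm length, z up.
- pine_block: Wood off-cut, the short one: a brown wooden block 40 x 70 x 22 mm, loose, lying flat. Origin: centre of its underside. x across the 40 mm width, y along the 70 mm length, z up.
- sanding_block: Sanding block: speckled cork wrapped below in red-brown abrasive paper, 60 mm wide (x) x 107 mm long (y) x 27 mm high, loose, lying flat. Origin: centre of its underside, z up.
- amber_jar: Round amber-brown jar with a dark cap, 46 mm diameter, 59 mm high, loose, standing; take it by the body, lower than 45 mm. Origin: centre of its underside, z up.
- black_jar: Round plain dark tin, wider and lower than the amber jar: 54 mm diameter, 50 mm high, loose, standing. Origin: centre of its underside, z up.
- offcut_tray: Low wooden tray with one divider, the largest of the three targets, fixed to the bench: 160 mm along its x, 176 mm along its y. Origin: centre of its underside, z up. Floor 4 mm thick, rim 5 mm wide with its top 12 mm above the bench. A 6 mm wide divider along x at y = 0 (top also 12 mm) leaves two bays, each 150 mm (x) by 80 mm (y), centred at y = +43 mm and y = -43 mm: one off-cut in each, the long one lying along x.
- abrasive_tray: Low plain wooden tray without a divider, fixed to the bench: 150 mm along its x, 125 mm along its y. Origin: centre of its underside, z up. Floor 4 mm thick, rim 5 mm wide with its top 12 mm above the bench; inside 140 x 115 mm.
- jar_rack: Wooden rack for jars, a flat board 94 mm (x) by 164 mm (y), 14 mm high, with two round wells 10 mm deep (dark-lined well floors 4 mm above the bench), fixed to the bench. Origin: centre of its underside, z up. Wide well: diameter 78 mm, centre at x = 0, y = -35 mm, for the black jar. Narrow well: diameter 62 mm, centre at x = 0, y = +43 mm, for the amber jar. The gap between a jar and its well wall is only 8 to 12 mm, so hold the jars more than 12 mm above their underside.
- tape_measure: Yellow and black tape measure, 42 x 75 x 65 mm, standing loose to the right of the work. Origin: centre of its underside. To be left alone.
- glue_bottle: Cream-white glue bottle, 46 mm diameter, 101 mm high, standing loose behind the trays. Origin: centre of its underside. To be left alone.
Things that resemble listed ones, but are neither listed nor needed, are in the scene too. Leave any red look-alike of the jar_rack alone.

How it is judged:
By the outcome, as a careful person would: the job done as asked, in the order asked, and still so for the second after the job is handed in, with the robot touching nothing.
It also fails if it takes over 128 s, if anything falls off the work surface, if the arm or the gripper's body presses on something with over 40 N, if the wrist force passes 120 N, or if a joint passes its speed limit or range.

## Working session

There is one attempt and no reset: what is moved stays moved. The work goes in short steps, Python scripts to look and compute and a tool call to move; the robot and the scene stay as the last step left them, time stands still between calls to the robot, and variables do not carry over. Pictures are saved under pics/ and viewed, and the job is handed in when it is done.

Besides the shell and the picture viewer there is one more tool, called after ">>>" as name(argument=value, ...), one argument or row to a line, values as JSON. servo_tool: Moves the arm, as the interface text tells. Its arguments: {"type":"object","properties":{"increments":{"type":"array","items":{"type":"object","properties":{"fingers":{"type":"number"},"tx":{"type":"number"},"ty":{"type":"number"},"tz":{"type":"number"},"yaw":{"type":"number"}}}},"squeeze":{"type":"number"}},"required":["increments"]}

```bash
ls; mkdir -p pics
python3 - <<'E'
from cell import monitor, optics, find_in, tip_of, manip
import cv2
s=monitor.observe();print(s)
print(manip.tcp_to_grasp)
for c in("top","side"):
    f=optics.grab_frame(c);cv2.imwrite(f"pics/{c}0.png",f["image"][:,:,::-1])
    print(c,{k:v for k,v in f.items() if k!="image"})
    for n in "oak_strip pine_block sanding_block amber_jar black_jar offcut_tray abrasive_tray jar_rack tape_measure glue_bottle".split():
        print(n,[( [round(v) for v in d["at"]],round(d["confidence"],2)) for d in find_in(c,n)][:3],'|',[( [round(v) for v in d["at"]],round(d["confidence"],2)) for d in tip_of(c,n)][:3])
print(monitor.observe()["time"])
E
```

```text
pics
{'time': 0.0, 'joints': array([-1.36108040e+00,  2.45806940e-01,  1.55896413e+00, -2.10641934e-05,
        1.33869235e+00, -1.74084602e-01]), 'joint_vel': array([ 0.00021973, -0.00055688,  0.0009481 ,  0.00113944,  0.00091608,
        0.00096003]), 'joint_torque': array([-2.16246741e-05, -4.15842783e+01, -3.14602840e+01,  6.85250619e-02,
        3.33250081e-02, -1.62227725e-04]), 'tcp_pos': array([ 243.31691084, -602.30745369,  301.57656763]), 'orientation': array([-0.13420312, -0.69410717, -0.13552549,  0.69414523]), 'wrist_force': array([-0.87758872,  0.22084245, -0.14077689]), 'wrist_torque': array([-2.34839908e-02, -1.42549489e-02,  7.75739444e-05]), 'opening': 94.09125858023448}
78.39999999999999
top {'fx': 403.13816964288924, 'fy': 403.13816964288924, 'cx': 324.15631809637836, 'cy': 196.77109771345476, 'xyz': array([ 543.27215288,   42.31501551, 1264.27694303]), 'rotation': array([-0.69831149, -0.01887896,  0.03352007,  0.71475943])}
oak_strip [([433, -201, 20], 0.96)] | [([431, -204, 3], 0.78)]
pine_block [([436, -66, 23], 0.53)] | [([432, -62, -2], 0.74)]
sanding_block [
[... 810 characters left out ...]
 [([431, -194, 20], 0.58)] | []
pine_block [([429, -55, 21], 0.85)] | [([428, -61, 2], 0.78)]
sanding_block [([418, -310, 26], 0.9)] | [([422, -334, 2], 0.72)]
amber_jar [([435, 74, 38], 0.84)] | [([438, 59, -3], 0.78), ([423, -329, -1], 0.4)]
black_jar [([416, 210, 44], 0.98), ([428, -192, 21], 0.39)] | [([419, 196, -4], 0.79)]
offcut_tray [([610, -56, 4], 0.93)] | [([610, -58, -1], 0.81)]
abrasive_tray [([601, -261, 7], 0.91)] | [([602, -261, 5], 0.68)]
jar_rack [([607, 158, 7], 0.63), ([578, 510, 14], 0.61)] | [([585, 499, 1], 0.94), ([609, 146, -1], 0.78)]
tape_measure [([602, -427, 40], 0.88)] | [([613, -451, -2], 0.82)]
glue_bottle [([760, -43, 56], 0.57)] | [([774, -58, 0], 0.74)]
2.1
```

View pics/top0.png

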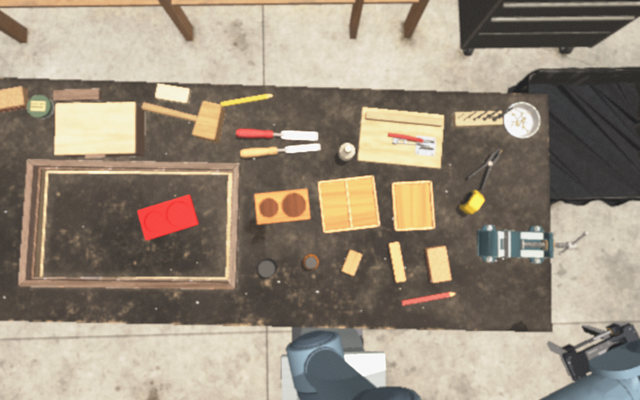

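View pics/side0.png

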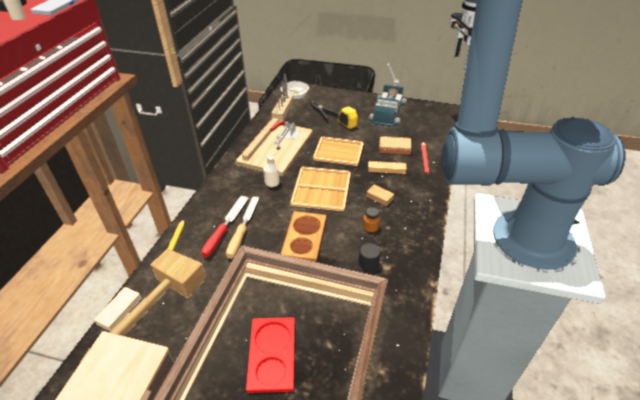

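```bash
cat > h.py <<'E'
import numpy as np, cv2
from scipy.spatial.transform import Rotation as R
from scipy.optimize import minimize
def cam(f):
    q=f["rotation"]; return dict(R=R.from_quat(np.r_[q[1:],q[0]]).as_matrix(),t=f["xyz"],K=(f["fx"],f["fy"],f["cx"],f["cy"]))
def proj(c,P):
    p=(np.atleast_2d(P)-c["t"])@c["R"]; fx,fy,cx,cy=c["K"]
    return np.c_[cx+fx*p[:,0]/-p[:,2], cy+fy*(-p[:,1])/-p[:,2]]
def unproj(c,uv,z):
    uv=np.atleast_2d(uv).astype(float);fx,fy,cx,cy=c["K"]
    d=np.c_[(uv[:,0]-cx)/fx,-(uv[:,1]-cy)/fy,-np.ones(len(uv))]@c["R"].T
    return c["t"]+d*((z-c["t"][2])/d[:,2])[:,None]
def box(w,l,h,z0=0): return np.array([[sx*w/2,sy*l/2,z] for sx in(-1,1) for sy in(-1,1) for z in(z0,z0+h)])
def cyl(d,h,z0=0):
    a=np.linspace(0,2*np.pi,32,endpoint=False); return np.array([[d/2*np.cos(t),d/2*np.sin(t),z] for t in a for z in(z0,z0+h)])
S=8
def render(c,V,x,y,a,shape,off):
    ca,sa=np.cos(a),np.sin(a);P=V@np.array([[ca,sa,0],[-sa,ca,0],[0,0,1]])+[x,y,0]
    uv=(proj(c,P)-off+0.5)*S
    hull=cv2.convexHull(np.round(uv).astype(np.int32))
    m=np.zeros((shape[0]*S,shape[1]*S),np.uint8);cv2.fillConvexPoly(m,hull,255)
    return cv2.resize(m,(shape[1],shape[0]),interpolation=cv2.INTER_AREA)/255.
def fit(c,mask,V,x0,angs=(0,)):
    n,l,st,_=cv2.connectedComponentsWithStats(mask.astype(np.uint8))
    best=None
    ys,xs=np.nonzero(mask);x_0,y_0,x_1,y_1=xs.min()-8,ys.min()-8,xs.max()+9,ys.max()+9
    x_0=max(x_0,0);y_0=max(y_0,0)
    crop=mask[y_0:y_1,x_0:x_1].astype(float)
    def cost(p): 
        r=render(c,V,p[0],p[1],p[2]/30,crop.shape,np.array([x_0,y_0])); return np.abs(r-crop).sum()/crop.sum()
    for a in angs:
        p0=np.array([*x0,a*30]);r=minimize(cost,p0,method="Nelder-Mead",options=dict(initial_simplex=np.array([p0,p0+[8,0,0],p0+[0,8,0],p0+[0,0,8]]),xatol=.1,fatol=1e-4))
        if best is None or r.fun<best.fun: best=r
    return best.x[0],best.x[1],np.degrees(best.x[2]/30),best.fun
MODEL=dict(oak_strip=box(30,120,20),pine_block=box(40,70,22),sanding_block=box(60,107,27),amber_jar=cyl(46,59),black_jar=cyl(54,50),offcut_tray=box(160,176,12),abrasive_tray=box(150,125,12),jar_rack=box(94,164,14),tape_measure=box(42,75,65),glue_bottle=cyl(46,101))
def measure(names,near,cams=("top","side")):
    from cell import optics,cut_out
    for cn in cams:
        f=optics.grab_frame(cn);c=cam(f)
        for n in names:
            out=[]
            for d in cut_out(cn,n)[:3]:
                m=d["pixels"]
                if m.sum()<30: continue
                cen=unproj(c,np.argwhere(m)[:,::-1].mean(0),10)[0]
                x0=near[n]
                if np.hypot(*(cen[:2]-x0))>90: continue
                out.append([round(float(v),2) for v in fit(c,m,MODEL[n],x0,np.radians([-60,-30,0,30,60,90]))]+[int(m.sum()),round(d["confidence"],2)])
            print(cn,n,out)
E
python3 - <<'E'
from h import *
near=dict(oak_strip=(432,-203),pine_block=(431,-61),sanding_block=(421,-330),amber_jar=(440,61),black_jar=(416,194),offcut_tray=(610,-58),abrasive_tray=(601,-262),jar_rack=(608,147))
measure(list(near),near)
E
```

```text
top oak_strip [[431.77, -205.02, -81.09, 0.07, 420, 0.64]]
top pine_block [[433.6, -64.1, 65.47, 0.07, 308, 0.83]]
top sanding_block [[420.83, -330.18, 98.73, 0.06, 763, 0.58]]
top amber_jar [[443.54, 60.79, 2.9, 0.34, 156, 0.71]]
top black_jar [[426.11, 190.73, -49.55, 0.17, 256, 0.55]]
top offcut_tray [[614.97, -60.45, 5.64, 0.03, 2895, 0.87]]
top abrasive_tray []
top jar_rack [[611.15, 146.59, 4.53, 0.03, 1604, 0.58]]
side oak_strip [[430.69, -202.01, -82.45, 0.11, 371, 0.64]]
side pine_block []
side sanding_block [[419.83, -325.36, 95.35, 0.09, 492, 0.64]]
side amber_jar [[436.51, 68.32, -31.58, 0.19, 349, 0.88]]
side black_jar [[420.96, 195.79, -1.62, 0.08, 507, 0.76]]
side offcut_tray [[611.7, -57.27, 6.11, 0.03, 2102, 0.61]]
side abrasive_tray [[601.18, -260.24, 1.12, 0.05, 1089, 0.7]]
side jar_rack [[607.81, 145.75, 4.14, 0.05, 1617, 0.88]]
```

```bash
cat > ov.py <<'E'
from h import *
from cell import optics
import sys
def overlay(cn,poses,roi,scale,out,draw=True):
    f=optics.grab_frame(cn);c=cam(f);x0,y0,x1,y1=roi
    im=cv2.resize(f["image"][y0:y1,x0:x1,::-1],None,fx=scale,fy=scale,interpolation=cv2.INTER_CUBIC)
    for n,(x,y,a) in poses.items():
        a=np.radians(a);ca,sa=np.cos(a),np.sin(a);V=MODEL[n]
        for zs,col in((V[:,2].max(),(0,255,0)),(0,(255,255,0))):
            P=V[V[:,2]==zs]@np.array([[ca,sa,0],[-sa,ca,0],[0,0,1]])+[x,y,0]
            uv=(proj(c,P)-[x0,y0]+.5)*scale
            cv2.polylines(im,[cv2.convexHull(np.round(uv*16).astype(np.int32))],True,col,1,cv2.LINE_AA,4)
    cv2.imwrite(out,im)
E
python3 - <<'E'
from ov import *
p=dict(oak_strip=(431.5,-204,-81.5),pine_block=(432.5,-62,65.5),sanding_block=(420.5,-329,98),amber_jar=(440,61,0),black_jar=(418,194,0),offcut_tray=(613,-59,5.8),abrasive_tray=(601,-262,1),jar_rack=(609.5,146,4.4))
overlay("top",p,(250,170,460,310),3.8,"pics/ov1.png")
overlay("side",p,(270,120,430,280),3.7,"pics/ov2.png")
E
```

```text
(no output)
```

View pics/ov1.png

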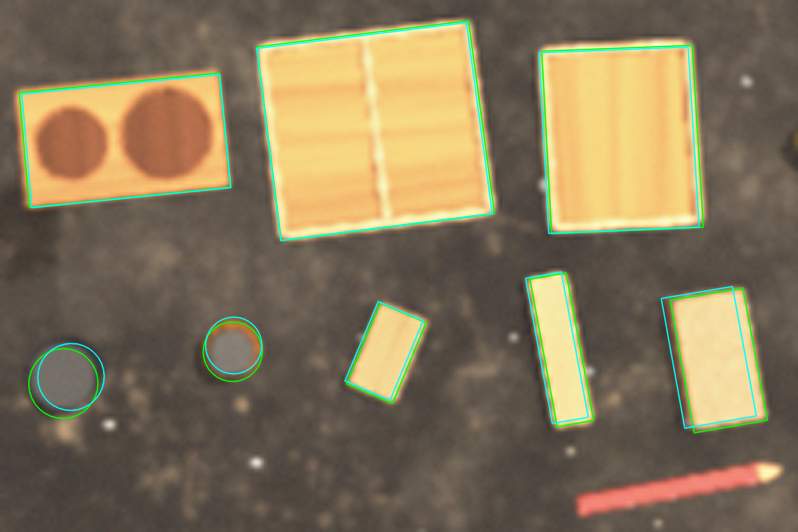

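View pics/ov2.png

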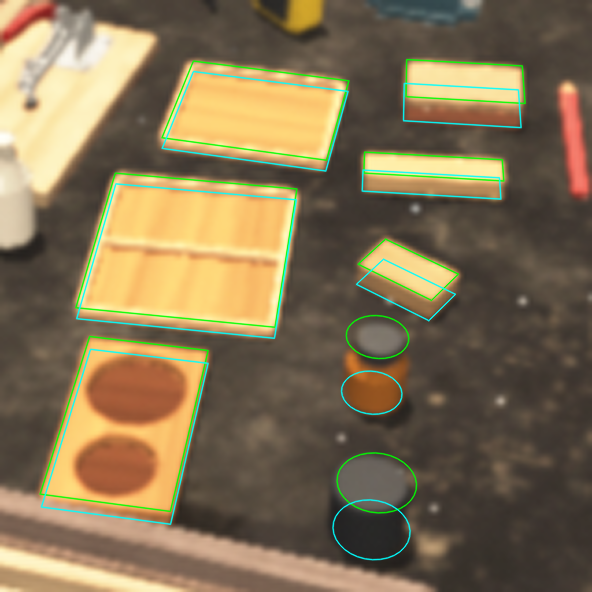

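Run:
```python
from h import *
from cell import monitor
s=monitor.observe();q=s["orientation"]
M=R.from_quat(np.r_[q[1:],q[0]]).as_matrix();print(M.round(3),s["tcp_pos"],s["joints"],s["time"])
j=M[:,1];print("jaw deg",np.degrees(np.arctan2(j[1],j[0])))
```

```text
[[-0.     0.374 -0.927]
 [ 0.    -0.927 -0.374]
 [-1.    -0.     0.   ]] [ 243.39301967 -602.72390138  302.6640773 ] [-1.36110340e+00  2.45096905e-01  1.55778729e+00 -7.17363275e-06
  1.33871778e+00 -1.74083061e-01] 3.1
jaw deg -68.01116118094109
```

>>> servo_tool(
  increments=[
    {"fingers":0.6,"tx":14.5,"ty":30.7,"tz":-10,"yaw":-1.04},
    {"tx":14.5,"ty":30.7,"tz":-10,"yaw":-1.04},
    {"tx":14.5,"ty":30.7,"tz":-10,"yaw":-1.04},
    {"tx":14.5,"ty":30.7,"tz":-10,"yaw":-1.04},
    {"tx":14.5,"ty":30.7,"tz":-10,"yaw":-1.04},
    {"tx":14.5,"ty":30.7,"tz":-10,"yaw":-1.04},
    {"tx":14.5,"ty":30.7,"tz":-10,"yaw":-1.04},
    {"tx":14.5,"ty":30.7,"tz":-10,"yaw":-1.04},
    {"tx":14.5,"ty":30.7,"tz":-10,"yaw":-1.04},
    {"tx":14.5,"ty":30.7,"tz":-10,"yaw":-1.04},
    {"tx":14.5,"ty":30.7,"tz":-10,"yaw":-1.04},
    {"tx":14.5,"ty":30.7,"tz":-10,"yaw":-1.04},
    {"tx":14.5,"ty":30.7,"tz":-10,"yaw":-1.04},
    {"tx":0},
    {"tx":0},
    {"tx":0},
  ],
)

```text
$.increments[1]: bad value
```

>>> servo_tool(
  increments=[
    {"fingers":0.6,"tx":14.5,"ty":30.7,"tz":-10,"yaw":-1.04},
    {"fingers":0.6,"tx":14.5,"ty":30.7,"tz":-10,"yaw":-1.04},
    {"fingers":0.6,"tx":14.5,"ty":30.7,"tz":-10,"yaw":-1.04},
    {"fingers":0.6,"tx":14.5,"ty":30.7,"tz":-10,"yaw":-1.04},
    {"fingers":0.6,"tx":14.5,"ty":30.7,"tz":-10,"yaw":-1.04},
    {"fingers":0.6,"tx":14.5,"ty":30.7,"tz":-10,"yaw":-1.04},
    {"fingers":0.6,"tx":14.5,"ty":30.7,"tz":-10,"yaw":-1.04},
    {"fingers":0.6,"tx":14.5,"ty":30.7,"tz":-10,"yaw":-1.04},
    {"fingers":0.6,"tx":14.5,"ty":30.7,"tz":-10,"yaw":-1.04},
    {"fingers":0.6,"tx":14.5,"ty":30.7,"tz":-10,"yaw":-1.04},
    {"fingers":0.6,"tx":14.5,"ty":30.7,"tz":-10,"yaw":-1.04},
    {"fingers":0.6,"tx":14.5,"ty":30.7,"tz":-10,"yaw":-1.04},
    {"fingers":0.6,"tx":14.5,"ty":30.7,"tz":-10,"yaw":-1.04},
    {"fingers":0.6,"tx":0,"ty":0,"tz":0,"yaw":0},
    {"fingers":0.6,"tx":0,"ty":0,"tz":0,"yaw":0},
  ],
)

```text
time: 4.35
tcp_pos: [432.1, -202.2, 172.2]
orientation: [-0.053, -0.705, -0.054, 0.705]
wrist_force: [-0.1, 0.1, 0.5]
opening: 56.3
```

>>> servo_tool(
  increments=[
    {"fingers":0.6,"tx":0,"ty":0,"tz":-20,"yaw":0},
    {"fingers":0.6,"tx":0,"ty":0,"tz":-20,"yaw":0},
    {"fingers":0.6,"tx":0,"ty":0,"tz":-18,"yaw":0},
    {"fingers":0.6,"tx":0,"ty":0,"tz":-14,"yaw":0},
    {"fingers":0.6,"tx":0,"ty":0,"tz":0,"yaw":0},
    {"fingers":0.2,"tx":0,"ty":0,"tz":0,"yaw":0},
    {"fingers":0.2,"tx":0,"ty":0,"tz":0,"yaw":0},
    {"fingers":0.2,"tx":0,"ty":0,"tz":0,"yaw":0},
    {"fingers":0.2,"tx":0,"ty":0,"tz":0,"yaw":0},
    {"fingers":0.2,"tx":0,"ty":0,"tz":0,"yaw":0},
    {"fingers":0.2,"tx":0,"ty":0,"tz":0,"yaw":0},
  ],
  squeeze=25,
)

```text
time: 5.27
tcp_pos: [432.4, -204.2, 101.7]
orientation: [0.053, 0.706, 0.052, -0.705]
wrist_force: [-0.9, -0.5, 4.9]
opening: 30.1
```

>>> servo_tool(
  increments=[
    {"fingers":0.2,"tx":0,"ty":0,"tz":20,"yaw":0},
    {"fingers":0.2,"tx":0,"ty":0,"tz":24,"yaw":0},
    {"fingers":0.2,"tx":26,"ty":14,"tz":0,"yaw":-0.4},
    {"fingers":0.2,"tx":26.5,"ty":14.7,"tz":0,"yaw":-0.4},
    {"fingers":0.2,"tx":26.5,"ty":14.7,"tz":0,"yaw":-0.4},
    {"fingers":0.2,"tx":26.5,"ty":14.7,"tz":0,"yaw":-0.4},
    {"fingers":0.2,"tx":26.5,"ty":14.7,"tz":0,"yaw":-0.4},
    {"fingers":0.2,"tx":26.5,"ty":14.7,"tz":0,"yaw":-0.4},
    {"fingers":0.2,"tx":26.5,"ty":14.7,"tz":0,"yaw":-0.3},
    {"fingers":0.2,"tx":0,"ty":0,"tz":0,"yaw":0},
    {"fingers":0.2,"tx":0,"ty":0,"tz":0,"yaw":0},
  ],
)

```text
time: 6.18
tcp_pos: [617.5, -100.5, 144.3]
orientation: [-0.036, -0.706, -0.036, 0.706]
wrist_force: [-1.3, -0.1, -0.4]
opening: 29.6
```

Run:
```python
from ov import *
overlay("top",{},(250,170,460,310),3.8,"pics/a1.png")
overlay("side",{},(270,100,430,260),3.7,"pics/a2.png")
```

```text
(no output)
```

View pics/a2.png

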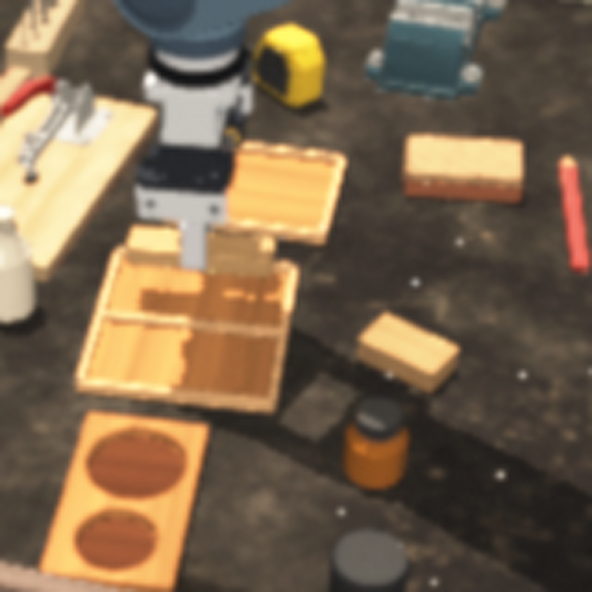

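The strip is held level, over the far bay. Lowering and releasing.

>>> servo_tool(
  increments=[
    {"fingers":0.2,"tx":0,"ty":-1,"tz":-16,"yaw":0},
    {"fingers":0.2,"tx":0,"ty":0,"tz":-14,"yaw":0},
    {"fingers":0.2,"tx":0,"ty":0,"tz":-6,"yaw":0},
    {"fingers":0.2,"tx":0,"ty":0,"tz":-2,"yaw":0},
    {"fingers":0.2,"tx":0,"ty":0,"tz":0,"yaw":0},
    {"fingers":0.2,"tx":0,"ty":0,"tz":0,"yaw":0},
  ],
)

```text
time: 6.78
tcp_pos: [616.4, -102.7, 106.3]
orientation: [-0.035, -0.706, -0.035, 0.706]
wrist_force: [0.3, -0.3, -1.1]
opening: 29.9
```

>>> servo_tool(
  increments=[
    {"fingers":0.46,"tx":0,"ty":0,"tz":-0.4,"yaw":0},
    {"fingers":0.46,"tx":0,"ty":0,"tz":0,"yaw":0},
    {"fingers":0.46,"tx":0,"ty":0,"tz":0,"yaw":0},
    {"fingers":0.46,"tx":0,"ty":0,"tz":20,"yaw":0},
    {"fingers":0.46,"tx":0,"ty":0,"tz":30,"yaw":0},
    {"fingers":0.7,"tx":-30.7,"ty":6.7,"tz":0,"yaw":-5.05},
    {"fingers":0.7,"tx":-30.7,"ty":6.7,"tz":0,"yaw":-5.05},
    {"fingers":0.7,"tx":-30.7,"ty":6.7,"tz":0,"yaw":-5.05},
    {"fingers":0.7,"tx":-30.7,"ty":6.7,"tz":0,"yaw":-5.05},
    {"fingers":0.7,"tx":-30.7,"ty":6.7,"tz":0,"yaw":-5.05},
    {"fingers":0.7,"tx":-30.7,"ty":6.7,"tz":0,"yaw":-5.05},
    {"fingers":0.7,"tx":0,"ty":0,"tz":0,"yaw":0},
    {"fingers":0.7,"tx":0,"ty":0,"tz":0,"yaw":0},
  ],
)

```text
time: 7.87
tcp_pos: [431.7, -61.8, 156.1]
orientation: [-0.15, 0.691, -0.15, -0.691]
wrist_force: [0.2, -0.7, 1.1]
opening: 65.4
```

Run:
```python
from ov import *
from cell import monitor
s=monitor.observe();q=s["orientation"];print(s["time"],s["tcp_pos"])
M=R.from_quat(np.r_[q[1:],q[0]]).as_matrix();j=M[:,1];print("jaw deg",np.degrees(np.arctan2(j[1],j[0])))
overlay("top",dict(oak_strip=(617,-102.5,-84.2)),(250,170,460,310),3.8,"pics/b1.png")
overlay("side",{},(270,100,430,260),3.7,"pics/b2.png")
```

```text
7.8667 [431.66387264 -61.79563944 156.14526021]
jaw deg -114.49801241866817
```

View pics/b1.png

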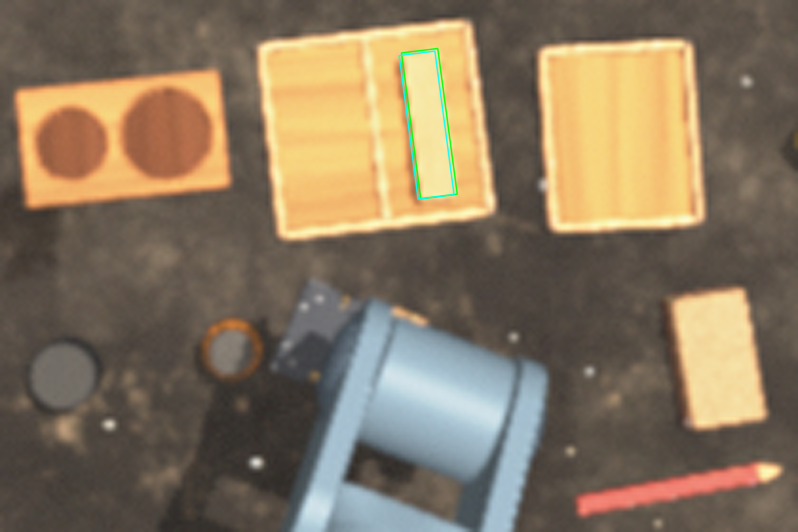

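View pics/b2.png

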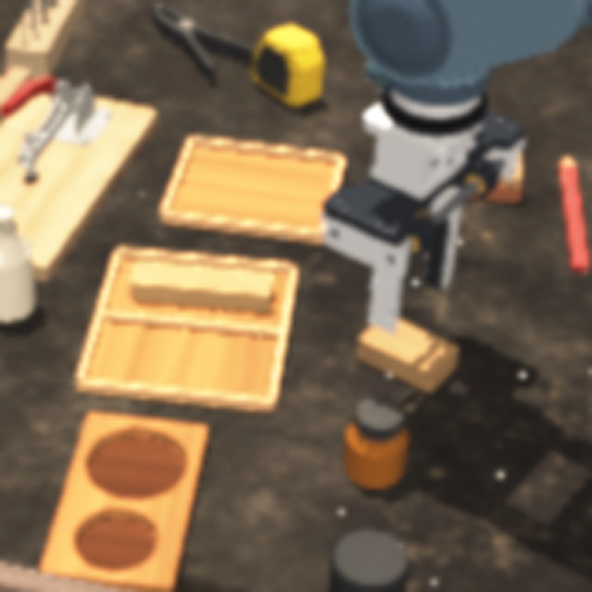

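>>> servo_tool(
  increments=[
    {"fingers":0.7,"tx":0,"ty":0,"tz":-20,"yaw":0},
    {"fingers":0.7,"tx":0,"ty":0,"tz":-20,"yaw":0},
    {"fingers":0.7,"tx":0,"ty":0,"tz":-14,"yaw":0},
    {"fingers":0.7,"tx":0,"ty":0,"tz":0,"yaw":0},
    {"fingers":0.3,"tx":0,"ty":0,"tz":0,"yaw":0},
    {"fingers":0.3,"tx":0,"ty":0,"tz":0,"yaw":0},
    {"fingers":0.3,"tx":0,"ty":0,"tz":0,"yaw":0},
    {"fingers":0.3,"tx":0,"ty":0,"tz":0,"yaw":0},
    {"fingers":0.3,"tx":0,"ty":0,"tz":0,"yaw":0},
    {"fingers":0.3,"tx":0,"ty":0,"tz":0,"yaw":0},
  ],
  squeeze=25,
)

```text
time: 8.8
tcp_pos: [433.5, -62.8, 103.3]
orientation: [-0.15, 0.692, -0.15, -0.69]
wrist_force: [-0.3, -1.5, 4.7]
opening: 39.7
```

>>> servo_tool(
  increments=[
    {"fingers":0.3,"tx":0,"ty":0,"tz":20,"yaw":0},
    {"fingers":0.3,"tx":0,"ty":0,"tz":24,"yaw":0},
    {"fingers":0.3,"tx":29.3,"ty":7.7,"tz":0,"yaw":5.05},
    {"fingers":0.3,"tx":29.3,"ty":7.7,"tz":0,"yaw":5.05},
    {"fingers":0.3,"tx":29.3,"ty":7.7,"tz":0,"yaw":5.05},
    {"fingers":0.3,"tx":29.3,"ty":7.7,"tz":0,"yaw":5.05},
    {"fingers":0.3,"tx":29.3,"ty":7.7,"tz":0,"yaw":5.05},
    {"fingers":0.3,"tx":29.3,"ty":7.7,"tz":0,"yaw":5.05},
    {"fingers":0.3,"tx":0,"ty":0,"tz":-10,"yaw":0},
    {"fingers":0.3,"tx":0,"ty":0,"tz":0,"yaw":0},
    {"fingers":0.3,"tx":0,"ty":0,"tz":0,"yaw":0},
    {"fingers":0.3,"tx":0,"ty":0,"tz":0,"yaw":0},
  ],
)

```text
time: 9.8
tcp_pos: [607.1, -16.0, 135.6]
orientation: [-0.035, -0.706, -0.035, 0.707]
wrist_force: [-0.0, -0.3, -2.4]
opening: 39.7
```

>>> servo_tool(
  increments=[
    {"fingers":0.3,"tx":1,"ty":0,"tz":-14,"yaw":0},
    {"fingers":0.3,"tx":0,"ty":0,"tz":-10,"yaw":0},
    {"fingers":0.3,"tx":0,"ty":0,"tz":-5,"yaw":0},
    {"fingers":0.3,"tx":0,"ty":0,"tz":0,"yaw":0},
    {"fingers":0.3,"tx":0,"ty":0,"tz":0,"yaw":0},
    {"fingers":0.3,"tx":0,"ty":0,"tz":0,"yaw":0},
  ],
)

```text
time: 10.3
tcp_pos: [608.8, -16.1, 106.9]
orientation: [-0.035, -0.706, -0.036, 0.707]
wrist_force: [-3.1, -0.5, 2.6]
opening: 39.8
```

>>> servo_tool(
  increments=[
    {"fingers":0.5,"tx":0,"ty":0,"tz":0,"yaw":0},
    {"fingers":0.5,"tx":0,"ty":0,"tz":0,"yaw":0},
    {"fingers":0.5,"tx":0,"ty":0,"tz":0,"yaw":0},
    {"fingers":0.5,"tx":0,"ty":0,"tz":20,"yaw":0},
    {"fingers":0.5,"tx":0,"ty":0,"tz":30,"yaw":0},
    {"fingers":0.85,"tx":-18.8,"ty":-31.3,"tz":0,"yaw":0.22},
    {"fingers":0.85,"tx":-18.8,"ty":-31.3,"tz":0,"yaw":0.22},
    {"fingers":0.85,"tx":-18.8,"ty":-31.3,"tz":0,"yaw":0.22},
    {"fingers":0.85,"tx":-18.8,"ty":-31.3,"tz":0,"yaw":0.22},
    {"fingers":0.85,"tx":-18.8,"ty":-31.3,"tz":0,"yaw":0.22},
    {"fingers":0.85,"tx":-18.8,"ty":-31.3,"tz":0,"yaw":0.22},
    {"fingers":0.85,"tx":-18.8,"ty":-31.3,"tz":0,"yaw":0.22},
    {"fingers":0.85,"tx":-18.8,"ty":-31.3,"tz":0,"yaw":0.22},
    {"fingers":0.85,"tx":-18.8,"ty":-31.3,"tz":0,"yaw":0.22},
    {"fingers":0.85,"tx":-18.8,"ty":-31.3,"tz":0,"yaw":0.22},
    {"fingers":0.85,"tx":0,"ty":0,"tz":0,"yaw":0},
    {"fingers":0.85,"tx":0,"ty":0,"tz":0,"yaw":0},
    {"fingers":0.85,"tx":0,"ty":0,"tz":0,"yaw":0},
  ],
)

```text
time: 11.8
tcp_pos: [421.6, -328.7, 157.1]
orientation: [0.049, 0.705, 0.049, -0.705]
wrist_force: [0.3, 0.7, 0.2]
opening: 80.0
```

Run:
```python
from ov import *
overlay("top",dict(abrasive_tray=(604,-261,2),pine_block=(609,-16,-84.2)),(250,170,460,310),3.8,"pics/c1.png")
overlay("side",dict(abrasive_tray=(604,-261,2)),(270,100,430,260),3.7,"pics/c2.png")
```

```text
(no output)
```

View pics/c1.png

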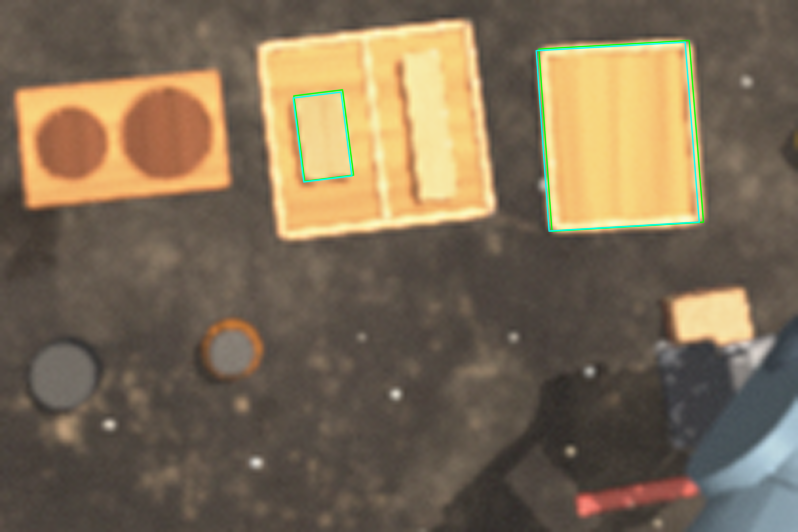

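View pics/c2.png

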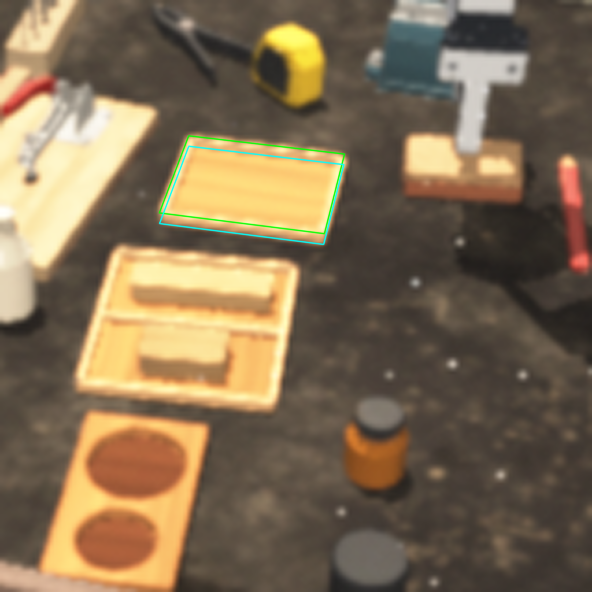

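>>> servo_tool(
  increments=[
    {"fingers":0.85,"tx":0,"ty":0,"tz":-20,"yaw":0},
    {"fingers":0.85,"tx":0,"ty":0,"tz":-20,"yaw":0},
    {"fingers":0.85,"tx":0,"ty":0,"tz":-14,"yaw":0},
    {"fingers":0.85,"tx":0,"ty":0,"tz":0,"yaw":0},
    {"fingers":0.5,"tx":0,"ty":0,"tz":0,"yaw":0},
    {"fingers":0.5,"tx":0,"ty":0,"tz":0,"yaw":0},
    {"fingers":0.5,"tx":0,"ty":0,"tz":0,"yaw":0},
    {"fingers":0.5,"tx":0,"ty":0,"tz":0,"yaw":0},
    {"fingers":0.5,"tx":0,"ty":0,"tz":0,"yaw":0},
    {"fingers":0.5,"tx":0,"ty":0,"tz":0,"yaw":0},
  ],
  squeeze=25,
)

```text
time: 12.73
tcp_pos: [422.2, -329.5, 104.5]
orientation: [0.05, 0.706, 0.049, -0.705]
wrist_force: [0.5, 2.9, 5.5]
opening: 60.2
```

>>> servo_tool(
  increments=[
    {"fingers":0.5,"tx":0,"ty":0,"tz":20,"yaw":0},
    {"fingers":0.5,"tx":0,"ty":0,"tz":24,"yaw":0},
    {"fingers":0.5,"tx":30.2,"ty":11.3,"tz":0,"yaw":-1.1},
    {"fingers":0.5,"tx":30.2,"ty":11.3,"tz":0,"yaw":-1.1},
    {"fingers":0.5,"tx":30.2,"ty":11.3,"tz":0,"yaw":-1.1},
    {"fingers":0.5,"tx":30.2,"ty":11.3,"tz":0,"yaw":-1.1},
    {"fingers":0.5,"tx":30.2,"ty":11.3,"tz":0,"yaw":-1.1},
    {"fingers":0.5,"tx":30.2,"ty":11.3,"tz":0,"yaw":-1},
    {"fingers":0.5,"tx":0,"ty":0,"tz":-10,"yaw":0},
    {"fingers":0.5,"tx":0,"ty":0,"tz":-14,"yaw":0},
    {"fingers":0.5,"tx":0,"ty":0,"tz":-10,"yaw":0},
    {"fingers":0.5,"tx":0,"ty":0,"tz":-5,"yaw":0},
    {"fingers":0.5,"tx":0,"ty":0,"tz":0,"yaw":0},
    {"fingers":0.5,"tx":0,"ty":0,"tz":0,"yaw":0},
    {"fingers":0.5,"tx":0,"ty":0,"tz":0,"yaw":0},
  ],
)

```text
time: 13.98
tcp_pos: [601.0, -261.2, 108.0]
orientation: [-0.008, -0.706, -0.01, 0.708]
wrist_force: [-2.2, 3.2, 6.5]
opening: 59.1
```

>>> servo_tool(
  increments=[
    {"fingers":0.78,"tx":0,"ty":0,"tz":0,"yaw":0},
    {"fingers":0.78,"tx":0,"ty":0,"tz":0,"yaw":0},
    {"fingers":0.78,"tx":0,"ty":0,"tz":0,"yaw":0},
    {"fingers":0.78,"tx":0,"ty":0,"tz":20,"yaw":0},
    {"fingers":0.78,"tx":0,"ty":0,"tz":30,"yaw":0},
    {"fingers":0.9,"tx":0,"ty":0,"tz":35,"yaw":0},
  ],
)

```text
time: 14.48
tcp_pos: [601.0, -260.8, 191.4]
orientation: [-0.008, -0.705, -0.01, 0.709]
wrist_force: [0.8, -0.4, 0.6]
opening: 77.0
```

Run:
```python
from ov import *
f=optics.grab_frame("top");c=cam(f)
big=lambda im,roi,s:cv2.resize(im[roi[1]:roi[3],roi[0]:roi[2],::-1],None,fx=s,fy=s,interpolation=cv2.INTER_CUBIC)
for n,uv,z in(("black",(65,376),50),("amber",(232,351),59),("wide",(167,133),14),("narrow",(72,143),14)):
    print(n,unproj(c,np.array([[250+uv[0]/3.8-.5,170+uv[1]/3.8-.5]]),z).round(1))
a=big(f["image"],(250,240,330,285),9)
r=(250,185,330,235)
b=big(f["image"],r,9)
cv2.imwrite("pics/d1.png",a);cv2.imwrite("pics/d2.png",b)
g=optics.grab_frame("side");cv2.imwrite("pics/d3.png",big(g["image"],(270,100,430,260),3.7))
```

```text
black [[423.4 192.3  50. ]]
amber [[440.2  61.2  59. ]]
wide [[613.9 111.1  14. ]]
narrow [[607.6 188.5  14. ]]
```

View pics/d1.png

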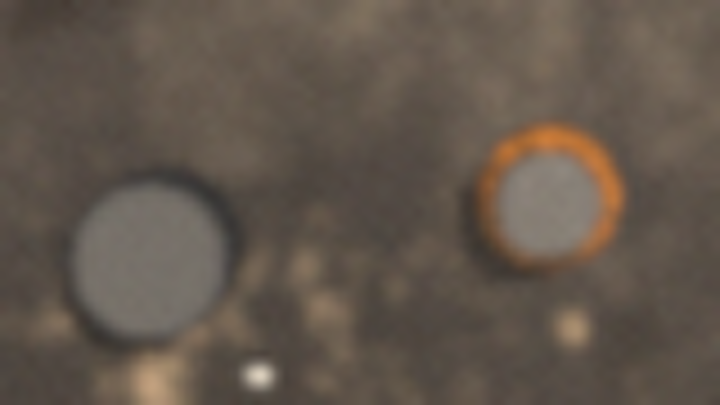

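View pics/d2.png

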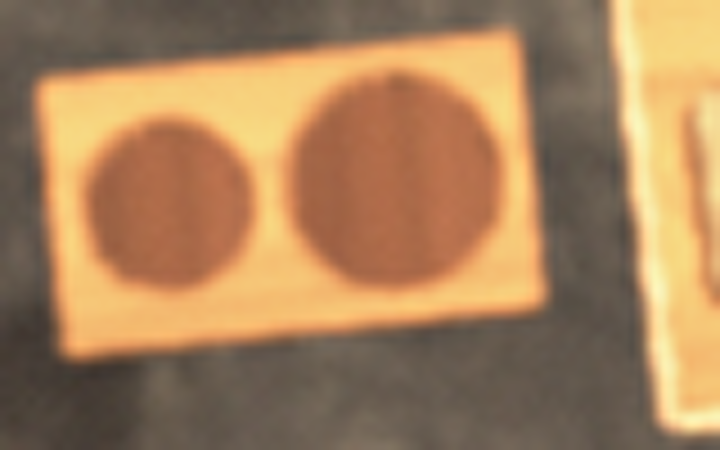

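View pics/d3.png

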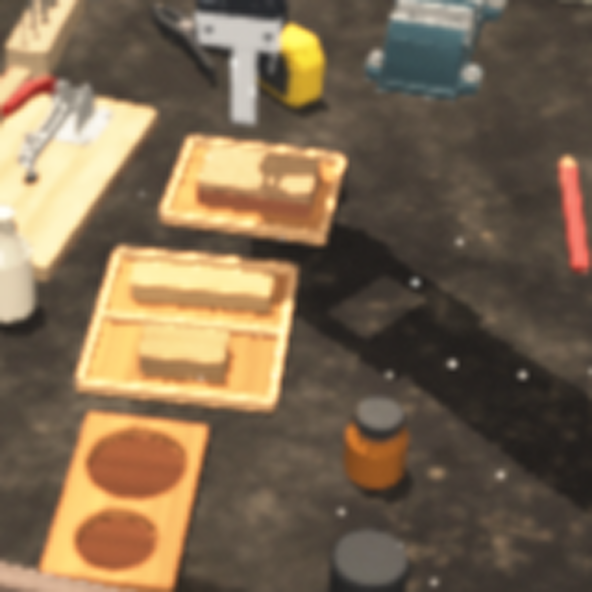

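>>> servo_tool(
  increments=[
    {"fingers":0.9,"tx":-12.8,"ty":32.5,"tz":0,"yaw":6.64},
    {"fingers":0.9,"tx":-12.8,"ty":32.5,"tz":0,"yaw":6.64},
    {"fingers":0.9,"tx":-12.8,"ty":32.5,"tz":0,"yaw":6.64},
    {"fingers":0.9,"tx":-12.8,"ty":32.5,"tz":0,"yaw":6.64},
    {"fingers":0.9,"tx":-12.8,"ty":32.5,"tz":0,"yaw":6.64},
    {"fingers":0.9,"tx":-12.8,"ty":32.5,"tz":0,"yaw":6.64},
    {"fingers":0.9,"tx":-12.8,"ty":32.5,"tz":0,"yaw":6.64},
    {"fingers":0.9,"tx":-12.8,"ty":32.5,"tz":0,"yaw":6.64},
    {"fingers":0.9,"tx":-12.8,"ty":32.5,"tz":0,"yaw":6.64},
    {"fingers":0.9,"tx":-12.8,"ty":32.5,"tz":0,"yaw":6.64},
    {"fingers":0.9,"tx":-12.8,"ty":32.5,"tz":0,"yaw":6.64},
    {"fingers":0.9,"tx":-12.8,"ty":32.5,"tz":0,"yaw":6.64},
    {"fingers":0.9,"tx":-12.8,"ty":32.5,"tz":0,"yaw":6.64},
    {"fingers":0.9,"tx":-12.8,"ty":32.5,"tz":0,"yaw":6.64},
    {"fingers":0.9,"tx":0,"ty":0,"tz":0,"yaw":0},
    {"fingers":0.9,"tx":0,"ty":0,"tz":0,"yaw":0},
    {"fingers":0.9,"tx":0,"ty":0,"tz":0,"yaw":0},
  ],
)

```text
time: 16.0
tcp_pos: [423.4, 193.3, 192.8]
orientation: [0.519, 0.48, 0.519, -0.481]
wrist_force: [-0.5, 0.5, 0.6]
opening: 84.8
```

Run:
```python
from ov import *
from cell import monitor
s=monitor.observe();q=s["orientation"];print(s["time"],s["tcp_pos"],s["joints"].round(2))
M=R.from_quat(np.r_[q[1:],q[0]]).as_matrix();j=M[:,1];print("jaw deg",np.degrees(np.arctan2(j[1],j[0])))
overlay("top",dict(abrasive_tray=(603,-261,1.5),sanding_block=(603,-261,91.5)),(250,170,460,310),3.8,"pics/e1.png")
overlay("side",{},(270,170,430,300),3.7,"pics/e2.png")
```

```text
16.0 [423.43451297 193.30877596 192.75081045] [ 0.18 -0.06  2.1  -0.    1.1   0.11]
jaw deg 4.3759221215788
```

View pics/e1.png

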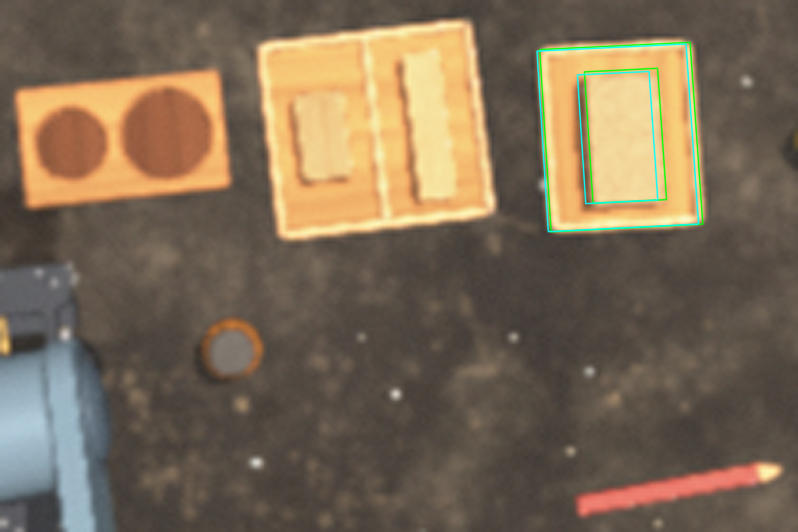

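View pics/e2.png

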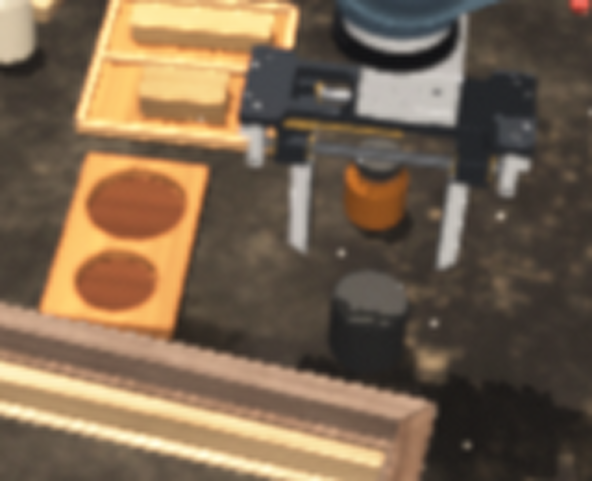

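>>> servo_tool(
  increments=[
    {"fingers":0.9,"tx":-1,"ty":0.5,"tz":-25,"yaw":0},
    {"fingers":0.9,"tx":0,"ty":0,"tz":-25,"yaw":0},
    {"fingers":0.9,"tx":0,"ty":0,"tz":-20,"yaw":0},
    {"fingers":0.9,"tx":0,"ty":0,"tz":-10,"yaw":0},
    {"fingers":0.9,"tx":0,"ty":0,"tz":0,"yaw":0},
    {"fingers":0.45,"tx":0,"ty":0,"tz":0,"yaw":0},
    {"fingers":0.45,"tx":0,"ty":0,"tz":0,"yaw":0},
    {"fingers":0.45,"tx":0,"ty":0,"tz":0,"yaw":0},
    {"fingers":0.45,"tx":0,"ty":0,"tz":0,"yaw":0},
    {"fingers":0.45,"tx":0,"ty":0,"tz":0,"yaw":0},
    {"fingers":0.45,"tx":0,"ty":0,"tz":0,"yaw":0},
    {"fingers":0.45,"tx":0,"ty":0,"tz":0,"yaw":0},
  ],
  squeeze=25,
)

```text
time: 17.1
tcp_pos: [422.5, 194.4, 113.9]
orientation: [0.519, 0.48, 0.519, -0.48]
wrist_force: [-2.5, -0.0, 6.6]
opening: 53.7
```

>>> servo_tool(
  increments=[
    {"fingers":0.45,"tx":0,"ty":0,"tz":20,"yaw":0},
    {"fingers":0.45,"tx":0,"ty":0,"tz":20,"yaw":0},
    {"fingers":0.45,"tx":27.2,"ty":-11.8,"tz":0,"yaw":0},
    {"fingers":0.45,"tx":27.2,"ty":-11.8,"tz":0,"yaw":0},
    {"fingers":0.45,"tx":27.2,"ty":-11.8,"tz":0,"yaw":0},
    {"fingers":0.45,"tx":27.2,"ty":-11.8,"tz":0,"yaw":0},
    {"fingers":0.45,"tx":27.2,"ty":-11.8,"tz":0,"yaw":0},
    {"fingers":0.45,"tx":27.2,"ty":-11.8,"tz":0,"yaw":0},
    {"fingers":0.45,"tx":27.2,"ty":-11.8,"tz":-5,"yaw":0},
    {"fingers":0.45,"tx":0,"ty":0,"tz":-10,"yaw":0},
    {"fingers":0.45,"tx":0,"ty":0,"tz":0,"yaw":0},
    {"fingers":0.45,"tx":0,"ty":0,"tz":0,"yaw":0},
    {"fingers":0.45,"tx":0,"ty":0,"tz":0,"yaw":0},
  ],
)

```text
time: 18.18
tcp_pos: [611.6, 112.3, 137.7]
orientation: [0.519, 0.48, 0.52, -0.48]
wrist_force: [0.6, 0.5, -2.6]
opening: 53.9
```

Run:
```python
from ov import *
MODEL["black_jar"]=cyl(54,50,26.0)
overlay("side",dict(black_jar=(613,111.3,0)),(270,170,370,260),6,"pics/f2.png")
```

```text
(no output)
```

View pics/f2.png

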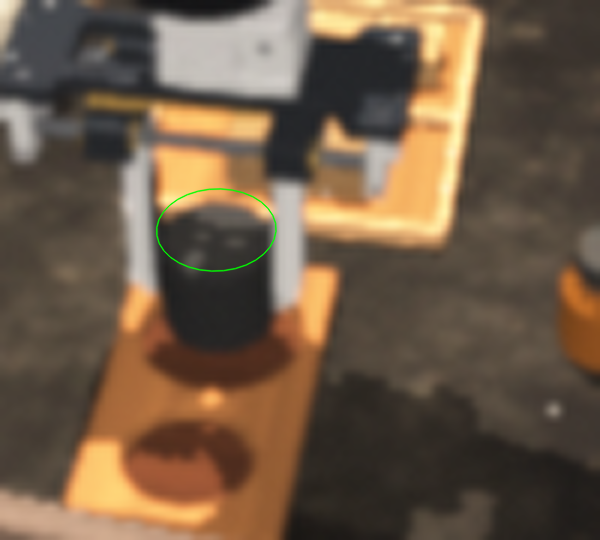

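>>> servo_tool(
  increments=[
    {"fingers":0.45,"tx":1,"ty":-2,"tz":-8,"yaw":0},
    {"fingers":0.45,"tx":0,"ty":0,"tz":-6,"yaw":0},
    {"fingers":0.45,"tx":0,"ty":0,"tz":-4,"yaw":0},
    {"fingers":0.45,"tx":0,"ty":0,"tz":-1.5,"yaw":0},
    {"fingers":0.45,"tx":0,"ty":0,"tz":0,"yaw":0},
    {"fingers":0.45,"tx":0,"ty":0,"tz":0,"yaw":0},
    {"fingers":0.45,"tx":0,"ty":0,"tz":0,"yaw":0},
  ],
)

```text
time: 18.82
tcp_pos: [614.0, 109.7, 118.8]
orientation: [0.519, 0.48, 0.519, -0.48]
wrist_force: [-0.7, 0.2, -2.0]
opening: 53.5
```

>>> servo_tool(
  increments=[
    {"fingers":0.45,"tx":0,"ty":0,"tz":-0.8,"yaw":0},
    {"fingers":0.45,"tx":0,"ty":0,"tz":0,"yaw":0},
    {"fingers":0.8,"tx":0,"ty":0,"tz":0,"yaw":0},
    {"fingers":0.8,"tx":0,"ty":0,"tz":0,"yaw":0},
    {"fingers":0.8,"tx":0,"ty":0,"tz":0,"yaw":0},
    {"fingers":0.8,"tx":0,"ty":0,"tz":20,"yaw":0},
    {"fingers":0.8,"tx":0,"ty":0,"tz":30,"yaw":0},
    {"fingers":0.8,"tx":0,"ty":0,"tz":30,"yaw":0},
    {"fingers":0.8,"tx":-34.6,"ty":-9.7,"tz":0,"yaw":0},
    {"fingers":0.8,"tx":-34.6,"ty":-9.7,"tz":0,"yaw":0},
    {"fingers":0.8,"tx":-34.6,"ty":-9.7,"tz":0,"yaw":0},
    {"fingers":0.8,"tx":-34.6,"ty":-9.7,"tz":0,"yaw":0},
    {"fingers":0.8,"tx":-34.6,"ty":-9.7,"tz":0,"yaw":0},
    {"fingers":0.8,"tx":0,"ty":0,"tz":0,"yaw":0},
    {"fingers":0.8,"tx":0,"ty":0,"tz":0,"yaw":0},
    {"fingers":0.8,"tx":0,"ty":0,"tz":0,"yaw":0},
  ],
)

```text
time: 20.15
tcp_pos: [441.9, 61.1, 198.9]
orientation: [0.52, 0.481, 0.518, -0.48]
wrist_force: [-0.2, -0.3, 0.4]
opening: 75.1
```

Run:
```python
from ov import *
MODEL["black_jar"]=cyl(54,50,4.0)
overlay("side",dict(black_jar=(613.3,110,0)),(270,170,400,270),5,"pics/g2.png")
overlay("top",dict(black_jar=(613.3,110,0)),(250,180,330,285),6,"pics/g1.png")
```

```text
(no output)
```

View pics/g2.png

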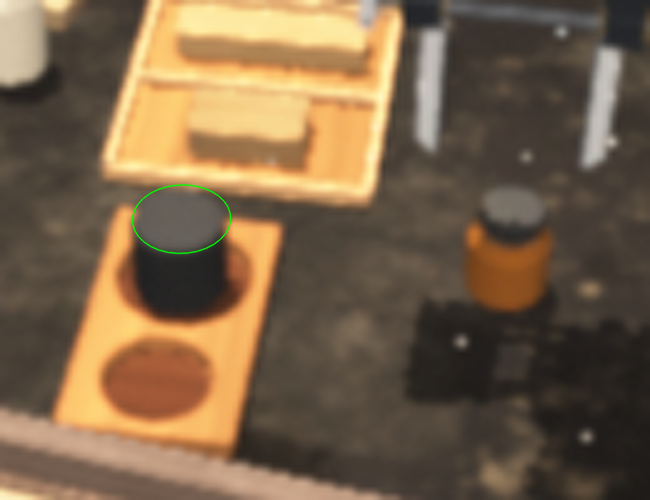

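View pics/g1.png

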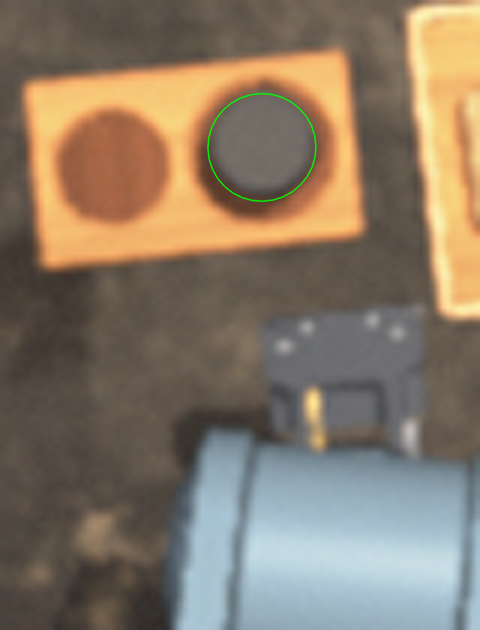

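>>> servo_tool(
  increments=[
    {"fingers":0.8,"tx":-1,"ty":0,"tz":-28,"yaw":0},
    {"fingers":0.8,"tx":0,"ty":0,"tz":-28,"yaw":0},
    {"fingers":0.8,"tx":0,"ty":0,"tz":-20,"yaw":0},
    {"fingers":0.8,"tx":0,"ty":0,"tz":-10,"yaw":0},
    {"fingers":0.8,"tx":0,"ty":0,"tz":0,"yaw":0},
    {"fingers":0.38,"tx":0,"ty":0,"tz":0,"yaw":0},
    {"fingers":0.38,"tx":0,"ty":0,"tz":0,"yaw":0},
    {"fingers":0.38,"tx":0,"ty":0,"tz":0,"yaw":0},
    {"fingers":0.38,"tx":0,"ty":0,"tz":0,"yaw":0},
    {"fingers":0.38,"tx":0,"ty":0,"tz":0,"yaw":0},
    {"fingers":0.38,"tx":0,"ty":0,"tz":0,"yaw":0},
    {"fingers":0.38,"tx":0,"ty":0,"tz":0,"yaw":0},
  ],
  squeeze=25,
)

```text
time: 21.25
tcp_pos: [439.7, 61.2, 112.7]
orientation: [0.519, 0.48, 0.519, -0.481]
wrist_force: [-5.4, -0.2, 6.5]
opening: 45.6
```

>>> servo_tool(
  increments=[
    {"fingers":0.38,"tx":0,"ty":0,"tz":20,"yaw":0},
    {"fingers":0.38,"tx":0,"ty":0,"tz":30,"yaw":0},
    {"fingers":0.38,"tx":11,"ty":21.2,"tz":10,"yaw":0},
    {"fingers":0.38,"tx":26,"ty":21.2,"tz":0,"yaw":0},
    {"fingers":0.38,"tx":32,"ty":21.2,"tz":0,"yaw":0},
    {"fingers":0.38,"tx":32,"ty":21.2,"tz":0,"yaw":0},
    {"fingers":0.38,"tx":33,"ty":21.2,"tz":0,"yaw":0},
    {"fingers":0.38,"tx":33,"ty":21.2,"tz":0,"yaw":0},
    {"fingers":0.38,"tx":0,"ty":0,"tz":-20,"yaw":0},
    {"fingers":0.38,"tx":0,"ty":0,"tz":-16,"yaw":0},
    {"fingers":0.38,"tx":0,"ty":0,"tz":0,"yaw":0},
    {"fingers":0.38,"tx":0,"ty":0,"tz":0,"yaw":0},
    {"fingers":0.38,"tx":0,"ty":0,"tz":0,"yaw":0},
  ],
)

```text
time: 22.33
tcp_pos: [607.0, 188.3, 136.6]
orientation: [0.519, 0.481, 0.519, -0.48]
wrist_force: [0.0, -0.7, -2.3]
opening: 45.8
```

Run:
```python
from ov import *
MODEL["amber_jar"]=cyl(46,0,24.0)
overlay("side",dict(amber_jar=(607,188.9,0)),(270,170,370,270),6,"pics/i2.png")
```

```text
(no output)
```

View pics/i2.png

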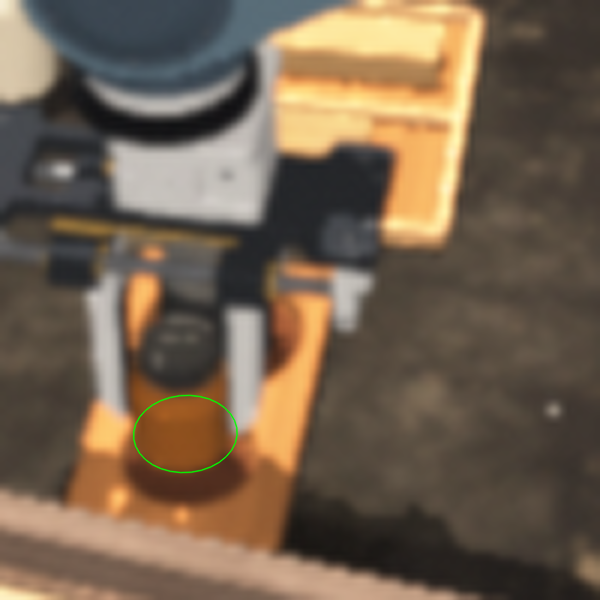

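>>> servo_tool(
  increments=[
    {"fingers":0.38,"tx":0,"ty":0,"tz":-8,"yaw":0},
    {"fingers":0.38,"tx":0,"ty":0,"tz":-6,"yaw":0},
    {"fingers":0.38,"tx":0,"ty":0,"tz":-4,"yaw":0},
    {"fingers":0.38,"tx":0,"ty":0,"tz":-1.2,"yaw":0},
    {"fingers":0.38,"tx":0,"ty":0,"tz":0,"yaw":0},
    {"fingers":0.38,"tx":0,"ty":0,"tz":0,"yaw":0},
    {"fingers":0.38,"tx":0,"ty":0,"tz":0,"yaw":0},
  ],
)

```text
time: 22.97
tcp_pos: [606.9, 188.4, 116.6]
orientation: [0.519, 0.48, 0.519, -0.48]
wrist_force: [-0.2, -0.1, -2.6]
opening: 45.4
```

>>> servo_tool(
  increments=[
    {"fingers":0.38,"tx":0,"ty":0,"tz":-0.6,"yaw":0},
    {"fingers":0.38,"tx":0,"ty":0,"tz":0,"yaw":0},
    {"fingers":0.7,"tx":0,"ty":0,"tz":0,"yaw":0},
    {"fingers":0.7,"tx":0,"ty":0,"tz":0,"yaw":0},
    {"fingers":0.7,"tx":0,"ty":0,"tz":0,"yaw":0},
    {"fingers":0.7,"tx":0,"ty":0,"tz":20,"yaw":0},
    {"fingers":0.7,"tx":0,"ty":0,"tz":30,"yaw":0},
    {"fingers":0.7,"tx":0,"ty":0,"tz":30,"yaw":0},
    {"fingers":0.7,"tx":0,"ty":0,"tz":30,"yaw":0},
    {"fingers":0.7,"tx":-30,"ty":-20,"tz":10,"yaw":0},
    {"fingers":0.7,"tx":-30,"ty":-20,"tz":10,"yaw":0},
    {"fingers":0.7,"tx":-30,"ty":-20,"tz":10,"yaw":0},
    {"fingers":0.7,"tx":-30,"ty":-20,"tz":0,"yaw":0},
    {"fingers":0.7,"tx":-30,"ty":-20,"tz":0,"yaw":0},
    {"fingers":0.7,"tx":-30,"ty":-20,"tz":0,"yaw":0},
    {"fingers":0.7,"tx":0,"ty":0,"tz":0,"yaw":0},
    {"fingers":0.7,"tx":0,"ty":0,"tz":0,"yaw":0},
    {"fingers":0.7,"tx":0,"ty":0,"tz":0,"yaw":0},
  ],
)

```text
time: 24.47
tcp_pos: [427.6, 68.4, 256.8]
orientation: [0.519, 0.481, 0.518, -0.48]
wrist_force: [0.5, 0.5, -0.5]
opening: 65.5
```

Run:
```python
from ov import *
MODEL["amber_jar"]=cyl(46,0,4.0);MODEL["black_jar"]=cyl(54,50,4.0)
overlay("side",dict(black_jar=(613.3,110,0)),(240,90,400,270),3.3,"pics/j2.png")
overlay("top",{},(220,130,520,310),2.6,"pics/j1.png")
```

```text
(no output)
```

View pics/j2.png

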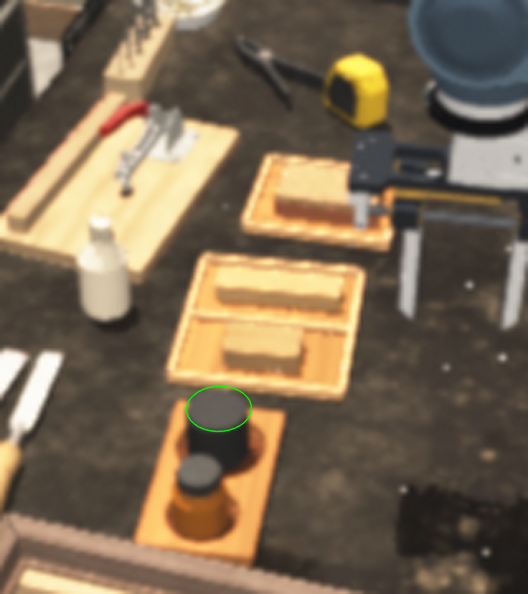

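View pics/j1.png

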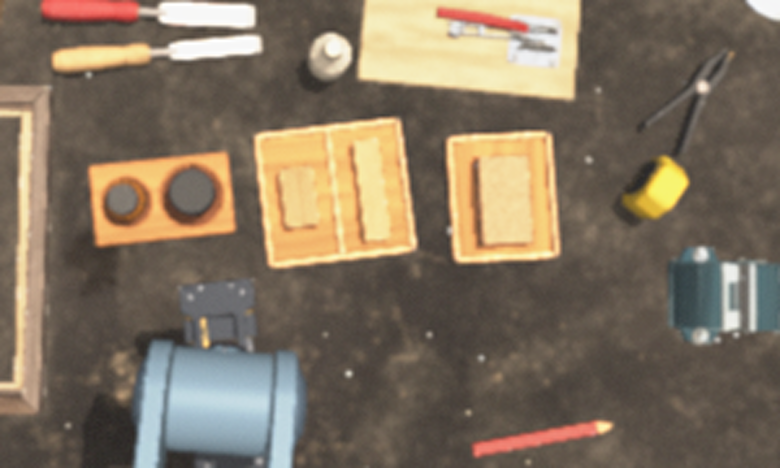

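All five things are in place, and the tape measure and glue bottle haven't moved. The gripper is open, well clear at about z = 257.

```bash
python3 -c "
from cell import ticket,monitor
s=monitor.observe();print(s['time'],s['wrist_force'],s['opening']);print(ticket.hand_in())"
```

```text
24.5667 [-0.0243423   0.10845099  0.28715735] 65.69086725204022
the job is handed in; nothing more can be done
None
```

All five things are sorted, in the order you asked, and I handed the job in at about 24.6 s. I moved only those five; the red look-alike rack, the tape measure and the glue bottle were never touched.

- **Off-cuts:** the oak strip is in the bay on the robot's right of the divided tray and the pine block is in the other. Both lie along the tray's x axis.
- **Sanding block:** it lies in the plain tray.
- **Jars:** the black jar stands in the wide well and the amber jar in the narrow well of the natural-wood rack.

**Last checks:**
- The final top and side pictures show both off-cuts and the sanding block flat, and both jars upright in their wells. The tape measure and glue bottle appear unmoved.
- The black jar's outline matched a jar standing on the well floor to within a few millimetres.
- I judged the amber jar's depth from its release height and the picture, without fitting an outline to it.
- The gripper was open and clear, and the wrist force read about 0 N.

**One disagreement:** early network outlines of the jars and the plain tray were off by a few millimetres. I corrected those positions from enlarged pictures before gripping or placing.

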